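# Put the hole saws back on their posts

## Task

The drilling is done: put the four hole saws away in the wooden tray. Each saw belongs mouth down over the post whose dark ring is its own size (the largest saw over the thickest post, and so on down to the smallest over the thinnest), standing flat on its block with nothing holding it; leave the vise and the chuck key where they are.

Things in the scene. Friction and masses are not known exactly. Their poses are not given: they have to be found in the camera images.
- saw_32: The smallest of four loose hole saws: a grey painted steel cup with a bright toothed rim, 32 mm outside diameter, 45 mm tall, wall 2.5 mm, so 27 mm inside; the closed back (6 mm thick) is on top, leaving 39 mm of depth inside; it stands mouth down on the bench. Origin at the centre of its open mouth (lower rim), z up, round about z. About 80 g.
- saw_43: The second smallest of four loose hole saws: a grey painted steel cup with a bright toothed rim, 43 mm outside diameter, 45 mm tall, wall 2.5 mm, so 38 mm inside; the closed back (6 mm thick) is on top, leaving 39 mm of depth inside; it stands mouth down on the bench. Origin at the centre of its open mouth (lower rim), z up, round about z. About 120 g.
- saw_54: The second largest of four loose hole saws: a grey painted steel cup with a bright toothed rim, 54 mm outside diameter, 45 mm tall, wall 2.5 mm, so 49 mm inside; the closed back (6 mm thick) is on top, leaving 39 mm of depth inside; it stands mouth down on the bench. Origin at the centre of its open mouth (lower rim), z up, round about z. About 160 g.
- saw_65: The largest of four loose hole saws: a grey painted steel cup with a bright toothed rim, 65 mm outside diameter, 45 mm tall, wall 2.5 mm, so 60 mm inside; the closed back (6 mm thick) is on top, leaving 39 mm of depth inside; it stands mouth down on the bench. Origin at the centre of its open mouth (lower rim), z up, round about z. About 210 g.
- block_32: Fixed plywood block, home of the 32 mm saw: 86 x 86 x 18 mm, the thinnest post (12 mm thick, 30 mm tall, bevelled top) upright in its middle, a dark 32 mm ring round it. Origin: centre of the underside, z up; top face at 18 mm, post top at 48 mm. The blocks sit 88 mm apart along their y axis in one low tray, rim no higher than their tops; x points across the row.
- block_43: Fixed plywood block, home of the 43 mm saw: 86 x 86 x 18 mm, the second thinnest post (22 mm thick, 30 mm tall, bevelled top) upright in its middle, a dark 43 mm ring round it. Origin: centre of the underside, z up; top face at 18 mm, post top at 48 mm. The blocks sit 88 mm apart along their y axis in one low tray, rim no higher than their tops; x points across the row.
- block_54: Fixed plywood block, home of the 54 mm saw: 86 x 86 x 18 mm, the second thickest post (33 mm thick, 30 mm tall, bevelled top) upright in its middle, a dark 54 mm ring round it. Origin: centre of the underside, z up; top face at 18 mm, post top at 48 mm. The blocks sit 88 mm apart along their y axis in one low tray, rim no higher than their tops; x points across the row.
- block_65: Fixed plywood block, home of the 65 mm saw: 86 x 86 x 18 mm, the thickest post (44 mm thick, 30 mm tall, bevelled top) upright in its middle, a dark 65 mm ring round it. Origin: centre of the underside, z up; top face at 18 mm, post top at 48 mm. The blocks sit 88 mm apart along their y axis in one low tray, rim no higher than their tops; x points across the row.
- vise: Bystander, to be left alone: a loose blue drill vise of 2.2 kg, 195 mm long (its own x), 85 mm wide, 58 mm tall. Origin at the centre of its base plate's underside (the screw handle reaches 119 mm to -x).
- chuck_key: Bystander, to be left alone: a loose steel T-handled chuck key lying flat, shank 94 mm long along its x, cross bar 78 mm, about 19 mm tall. Origin on the bench under the cross bar.

How it is judged:
By the outcome, as a careful person would: the job done as asked, in the order asked, and still so for the second after the job is handed in, with the robot touching nothing.
It also fails if it takes over 99 s, if anything falls off the work surface, if the arm or the gripper's body presses on something with over 40 N, if the wrist force passes 120 N, or if a joint passes its speed limit or range.

## Robot

A 6-joint arm with a two-finger parallel gripper is mounted at the origin on the work surface. World frame = base frame: x ahead of the robot, y to its left, z up, the work surface at z = 0. Lengths are in mm, angles in rad, forces in N, time in s.
With the tool pointing down it reaches from about 275 to 725 mm from the base axis. Payload 15.9 kg.
Tool frame: the origin (TCP) lies midway between the tips of the shut fingers; the grasp point (between the pads) lies 19 mm behind it; x points along the fingers, y is the direction in which the jaws open and shut, and the axes are right-handed (so a half turn about x gives the same grasp; the last joint's range is limited). The gripper opens to 85 mm and grips with 20 to 120 N. Pads are 22 mm wide; open, the fingers measure 114 mm over their backs; the gripper's body (76 mm by 85 mm) begins 54 mm behind the grasp point. The pads swing forward as they close: fully open they stand 13 mm farther back than shut.
Start: joints at [-1.321, 0.213, -0.034, 1.323, 0, 1.571], TCP at [123.6, -484.467, 231.306] pointing down, gripper open.
Joint ranges: [-2.98, 2.98], [-0.74, 1.72], [-1.14, 1.35], [-2.1, 2.04], [-1.57, 1.44], [-3.14, 3.14]. Speed limits (rad/s): [1.89, 1.89, 2.39, 2.57, 3.14, 3.14].

## Interface

Orientations are given as a rotation vector (axis times angle).
In Python, from workcell import arm, inverse_kinematics, cams, ticket, nets gives the robot as it stands. Calls block until the motion is done:
- arm.movep(position, orientation): joint-space move of the TCP to a pose.
- arm.servo_line(position, vel=150, frame=None, until_force=None): straight line of the TCP; frame=None keeps the orientation; vel is the mean speed in mm/s. With until_force (N) it stops when the force on the tool has changed by that much, and returns True; else False.
- arm.move_joints(angles): joint-space move.
- arm.let_go() and arm.grab(newtons=None): open the fingers fully, or close them until they stop; newtons is the grip in N (None keeps the last).
- arm.dwell(seconds).
- inverse_kinematics(position, orientation): joint angles nearest the present ones, or None.
- arm.state(): the state.
- cams.snapshot(name): name is "scene" or "side" or "wrist"; returns the picture (480x640x3 uint8, blue, green, red); there is no depth.
- cams.camera_info(name): a dict with "fovy" (degrees; the focal length in pixels is half the picture's height over the tangent of half this angle, whatever the lens; pixels are square), "cx", "cy" (the principal point, pixels), "rvec" (rotation vector, rad) and "tvec" (3), from world to camera coordinates, as OpenCV has them. Camera axes: x right, y down, z forward; pixel columns grow to the right and rows downward; lengths in mm; the calibration is good to about 2 mm. A picture is of the moment at which its call begins: read the wrist's pose just before it. camera_info takes no time and is no camera call; for the wrist camera it gives the pose at the moment of the call.
A pose or a line that the arm cannot do raises arm.Unreachable and nothing moves.
- ticket.close_job(): hands the job in, once; it reports no verdict.
Trained networks look in the newest picture that a camera, given by its name, has taken for a name from the list of things; names that differ only in an ending like _2 or _b are one class to them, and where a whole thing is asked for, a point or a joint stands for the part that bears it (a point fixed in the world has none). Each returns a list of dicts, best first, with "conf" (0 to 1); they miss things now and then, are a little off and sometimes report something else, mostly with a low value. They report only what shows in the picture. A call takes as long as a camera call.
- nets.regions_of(camera, label): "pixels" (480x640 bool, what is visible of it) and "box" ([left, top, width, height] in pixels, round what is visible of it).
- nets.pinpoint(camera, label): "uv" ([column, row] in pixels: a listed point, or the origin of a listed thing).
The state is a dict: "time_s": time; "joints": joint angles; "qvel": joint speeds; "joint_torque": joint torques, N m; "position": TCP position; "orientation": TCP orientation; "ft_force": force on the tool from outside, world axes, zero at the start; "torque": the same for the moment, N m; "finger_gap": finger opening in mm.
Only numpy, scipy, OpenCV 4.12 (cv2) and the standard library are available. Lean on these libraries where they do the work, as an engineer would, in place of code of your own. Each camera call takes 0.05 s, during which the arm holds its last target. There are 200 camera calls.

## Working session

There is one attempt and no reset: what is moved stays moved. The work goes in short steps, each a Python script; the robot and the scene stay as the last script left them, time stands still between calls to the robot, and variables do not carry over. Pictures are saved under pics/ and viewed, about 12 in all and at most 16, crops included, and the job is handed in when it is done.

```bash
ls; mkdir -p pics; python3 - <<'E'
from workcell import arm, cams, nets
import cv2
for c in ["scene","side","wrist"]:
    cv2.imwrite(f"pics/{c}0.png",cams.snapshot(c)); i=cams.camera_info(c)
    print(c,i)
s=arm.state();print(s)
for c in ["scene","side"]:
  for n in ["saw_32","saw_43","saw_54","saw_65","block_32","block_43","block_54","block_65","vise","chuck_key"]:
    print(c,n,[(p["uv"],round(p["conf"],2)) for p in nets.pinpoint(c,n)[:2]])
E
```

```text
pics
scene {'fovy': 52.73155311082665, 'cx': 322.2620514330109, 'cy': 235.6638984864476, 'rvec': array([ 0.90605864,  2.67761664, -0.87498151]), 'tvec': array([ 438.18637493, -247.46310974, 1237.70927961])}
side {'fovy': 44.9765759442448, 'cx': 321.1487344054852, 'cy': 246.29022882990702, 'rvec': array([ 2.29555625, -0.26335571,  0.10099163]), 'tvec': array([-553.9106792 ,  115.44480436, 1313.30932128])}
wrist {'fovy': 58.094440812718716, 'cx': 314.88309675481156, 'cy': 243.0748882096554, 'rvec': array([-2.28249729,  1.77279709,  0.27207725]), 'tvec': array([-498.42261396,  -38.77218761,  378.35242268])}
{'time_s': 0.15, 'joints': array([-1.32101655e+00,  2.13272619e-01, -3.48537428e-02,  1.32349765e+00,
        2.99069732e-05,  1.57077659e+00]), 'qvel': array([-0.00060637, -0.00163039,  0.00151776,  0.00016382, -0.00085635,
       -0.00214814]), 'joint_torque': array([-3.67030880e-03, -6.86407113e+01,  4.87248087e+01,  1.31996325e-02,
       -1.42026097e-04,  3.15884854e-06]), 'position': array([ 123.54528913, -484.24925936,  230.93939608]), 'orientation': array([ 2.08877115,  0.263
[... 632 characters left out ...]
7.8], 0.81), ([264.1, 253.7], 0.78)]
scene vise [([487.6, 365.8], 0.91)]
scene chuck_key [([246.6, 131.6], 0.64), ([265.2, 254.6], 0.38)]
side saw_32 [([274.1, 294.1], 0.9), ([288.9, 336.7], 0.78)]
side saw_43 [([274.1, 294.1], 0.9), ([288.9, 336.7], 0.78)]
side saw_54 [([274.1, 294.1], 0.9), ([288.9, 336.7], 0.78)]
side saw_65 [([274.1, 294.1], 0.9), ([288.9, 336.7], 0.78)]
side block_32 [([361.6, 265.4], 0.96), ([378.7, 292.7], 0.9)]
side block_43 [([361.6, 265.4], 0.96), ([378.7, 292.7], 0.9)]
side block_54 [([361.6, 265.4], 0.96), ([378.7, 292.7], 0.9)]
side block_65 [([361.6, 265.4], 0.96), ([378.7, 292.7], 0.9)]
side vise [([258.2, 169.9], 0.86)]
side chuck_key [([328.0, 410.6], 0.75)]
```

View pics/scene0.png

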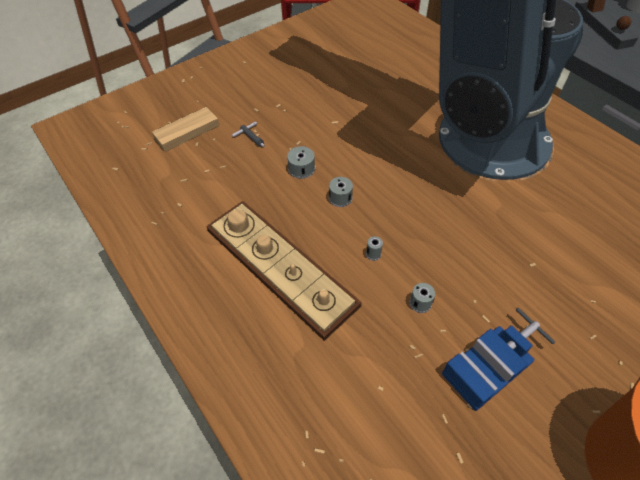

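View pics/side0.png

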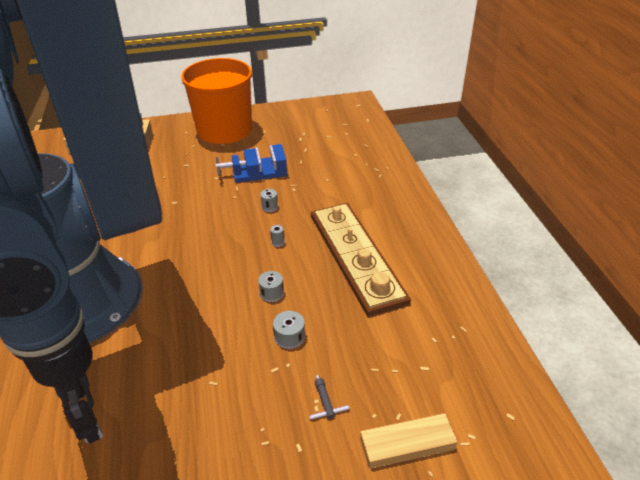

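Scene and side both show the tray row as 65, 54, 32, 43 (from -y to +y), and the saws in the same order. The key lies near the 65 saw, and the vise near the 43 saw.

```bash
cat > h.py <<'E'
from workcell import arm, inverse_kinematics, cams, nets
import numpy as np, cv2
def cam(c):
    i=cams.camera_info(c); f=240/np.tan(np.radians(i["fovy"])/2)
    R=cv2.Rodrigues(np.array(i["rvec"]))[0]
    return np.array([[f,0,i["cx"]],[0,f,i["cy"]],[0,0,1]]),R,np.array(i["tvec"])
def plane(C,uv,z):
    K,R,t=C; d=R.T@np.linalg.solve(K,[uv[0],uv[1],1]); o=-R.T@t
    return o+d*(z-o[2])/d[2]
def proj(C,X):
    K,R,t=C; p=K@(R@np.asarray(X,float)+t); return p[:2]/p[2]
E
python3 - <<'E'
from h import *
for c in ["scene","side"]:
  cams.snapshot(c);C=cam(c)
  for n in ["saw_32","block_32","vise","chuck_key"]:
    for p in nets.pinpoint(c,n): print(c,n,round(p["conf"],2),np.round(p["uv"]),plane(C,p["uv"],0).round(1))
    if n=="saw_32" :
      for p in nets.regions_of(c,n): print("   reg",p["box"],p["pixels"].sum(),round(p["conf"],2))
for p in nets.regions_of("side","chuck_key")[:1]+nets.regions_of("side","vise")[:1]:
  ys,xs=np.where(p["pixels"]);k=np.c_[xs,ys]; print([plane(C,k[i],8).round() for i in (xs.argmin(),xs.argmax(),ys.argmin(),ys.argmax())])
E
```

```text
scene saw_32 0.86 [371. 257.] [481.2  83.5   0. ]
scene saw_32 0.74 [301. 166.] [ 443.6 -225.2    0. ]
scene saw_32 0.73 [339. 199.] [436.  -84.9   0. ]
scene saw_32 0.7 [419. 301.] [474.5 222.4   0. ]
   reg [285.3, 146.4, 31.2, 35.9] 774 0.95
   reg [329.2, 176.0, 24.0, 30.8] 631 0.71
   reg [411.1, 279.8, 24.2, 32.6] 595 0.63
   reg [366.7, 235.9, 16.0, 25.6] 352 0.53
scene block_32 0.75 [324. 303.] [627.6 109.7   0. ]
scene block_32 0.73 [264. 257.] [662.8 -55.1   0. ]
scene block_32 0.73 [241. 230.] [ 664.6 -146.5    0. ]
scene block_32 0.56 [295. 279.] [642.6  28.1   0. ]
scene block_32 0.37 [372. 254.] [475.9  80.5   0. ]
scene vise 0.7 [488. 369.] [472.9 400.3   0. ]
scene chuck_key 0.83 [247. 129.] [ 477.3 -423.1    0. ]
side saw_32 0.84 [276. 242.] [471.   77.7   0. ]
side saw_32 0.81 [267. 294.] [421.2 -90.7   0. ]
side saw_32 0.59 [290. 337.] [ 450.1 -223.7    0. ]
side saw_32 0.54 [272. 208.] [483.4 216.4   0. ]
   reg [259.0, 271.3, 24.5, 31.4] 667 0.9
   reg [260.3, 191.8, 17.6, 17.8] 318 0.89
   reg [273.3, 310.3, 32.2, 39.7] 1034 0.88
   reg [268.1, 221.8, 14.7, 23.3] 285 0.58
side block_32 0.96 [363. 270.] [655.  -64.7   0. ]
side block_32 0.8 [381. 294.] [ 673.4 -149.2    0. ]
side block_32 0.77 [340. 221.] [645.7 120.2   0. ]
side block_32 0.66 [348. 244.] [642.5  31.5   0. ]
side vise 0.61 [258. 171.] [471.2 396.5  -0. ]
side chuck_key 0.89 [330. 411.] [ 491.8 -414.3    0. ]
[array([ 451., -422.,    8.]), array([ 525., -419.,    8.]), array([ 482., -341.,    8.]), array([ 452., -428.,    8.])]
[array([358., 474.,   8.]), array([552., 369.,   8.]), array([550., 511.,   8.]), array([403., 346.,   8.])]
```

```bash
cat >> h.py <<'E'
from scipy.spatial.transform import Rotation as Ro
def down(phi):  # tool x down, jaw axis y at azimuth phi
    x=np.array([0,0,-1.]);y=np.array([np.cos(phi),np.sin(phi),0]);return Ro.from_matrix(np.c_[x,y,np.cross(x,y)]).as_rotvec()
E
python3 - <<'E'
from h import *
s=arm.state();T=Ro.from_rotvec(s["orientation"]).as_matrix();print(T.round(2))
K,R,t=cam("wrist");print("cam in tool",(T.T@(-R.T@t-s["position"])).round(1),"axis",(T.T@R.T).round(2))
for p in [(660,-60,230),(669,-148,180),(669,-148,12),(640,115,12),(447,-224,3),(447,-224,180),(428,-88,6),(476,80,8),(479,219,7)]:
  for ph in (-.12,-.12+np.pi):
    print(p,round(ph,2),inverse_kinematics(p,down(ph)))
E
```

```text
[[ 0.    0.25 -0.97]
 [-0.   -0.97 -0.25]
 [-1.    0.   -0.  ]]
cam in tool [-141.3   -1.1  -76.1] axis [[ 0.   -0.3   0.95]
 [ 1.    0.   -0.  ]
 [-0.    0.95  0.3 ]]
(660, -60, 230) -0.12 [-0.09065989  0.57839617  0.49882775  1.4912279   0.          1.60013644]
(660, -60, 230) 3.02 [-0.09065989  0.57839617  0.49882775  1.4912279   0.         -1.54145621]
(669, -148, 180) -0.12 [-0.21771913  0.63071666  0.46184511  1.40192477  0.          1.4730772 ]
(669, -148, 180) 3.02 [-0.21771913  0.63071666  0.46184511  1.40192477  0.         -1.66851546]
(669, -148, 12) -0.12 [-0.21771913  0.70390839  0.15990975  1.02679769  0.          1.4730772 ]
(669, -148, 12) 3.02 [-0.21771913  0.70390839  0.15990975  1.02679769  0.         -1.66851546]
(640, 115, 12) -0.12 [0.17779023 0.63545357 0.03508919 0.97043195 0.         1.86858656]
(640, 115, 12) 3.02 [ 0.17779023  0.63545357  0.03508919  0.97043195  0.         -1.2730061 ]
(447, -224, 3) -0.12 [-0.46454206  0.37802527 -0.42548379  0.76728726  0.          1.22625426]
(447, -224, 3) 3.02 [-4.64542063e-01  3.78025270e-01 -4.25483793e-01  7.67287263e-01
 -4.44089210e-16 -1.91533839e+00]
(447, -224, 180) -0.12 [-0.46454206  0.22798174 -0.1453907   1.19742389  0.          1.22625426]
(447, -224, 180) 3.02 [-4.64542063e-01  2.27981736e-01 -1.45390697e-01  1.19742389e+00
 -4.44089210e-16 -1.91533839e+00]
(428, -88, 6) -0.12 [-0.2027815   0.26529159 -0.58363373  0.721871    0.          1.48801482]
(428, -88, 6) 3.02 [-0.2027815   0.26529159 -0.58363373  0.721871    0.         -1.65357783]
(476, 80, 8) -0.12 [ 0.16651107  0.34189895 -0.46530833  0.76358905  0.          1.8573074 ]
(476, 80, 8) 3.02 [ 0.16651107  0.34189895 -0.46530833  0.76358905  0.         -1.28428525]
(479, 219, 7) -0.12 [ 4.28827364e-01  4.19025273e-01 -3.48365003e-01  8.03406050e-01
 -4.44089210e-16  2.11962369e+00]
(479, 219, 7) 3.02 [ 0.42882736  0.41902527 -0.348365    0.80340605  0.         -1.02196896]
```

```bash
python3 - <<'E'
from h import *
arm.movep([570,40,265],down(-.12))
C=cam("wrist");im=cams.snapshot("wrist");cv2.imwrite("pics/w1.png",im);np.savez("w1.npz",K=C[0],R=C[1],t=C[2])
for n,zs in (("saw_32",0),("block_32",0)):
  for p in nets.pinpoint("wrist",n): print(n,round(p["conf"],2),np.round(p["uv"]),plane(C,p["uv"],zs).round(1))
print(arm.state()["time_s"])
E
```

```text
saw_32 0.95 [209. 161.] [475.6  81.2   0. ]
saw_32 0.88 [237. 424.] [ 449.5 -213.5    0. ]
saw_32 0.69 [202. 325.] [435.5 -85.7   0. ]
block_32 0.96 [394. 197.] [644.1  26.4   0. ]
block_32 0.72 [425. 353.] [ 665.8 -147.6    0. ]
block_32 0.57 [377. 101.] [634.6 115.1   0. ]
4.45
```

View pics/w1.png

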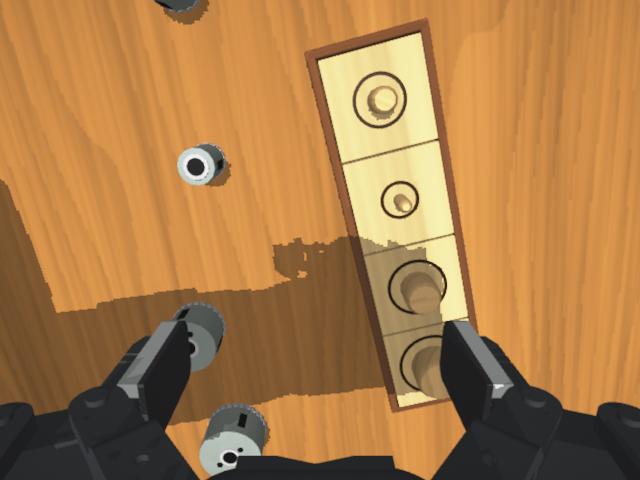

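The wrist view shows the rings of 43 at (380,100), 32 at (400,200), 54 at (418,287) and 65 at about (430,365). The top of saw 32 is at (197,166).

```bash
python3 - <<'E'
from h import *
d=np.load("w1.npz");C=(d["K"],d["R"],d["t"]);im=cv2.imread("pics/w1.png")
uv=[(380,100),(400,200),(418,287),(430,365)];P=[]
for p in uv: P.append(plane(C,p,18)[:2]); print(p,P[-1].round(1))
P=np.array(P)[:3];k=np.array([1.5,.5,-.5])
# known spacing 88: fit angle & centre
from scipy.optimize import least_squares
f=lambda v:(np.array([v[0],v[1]])+88*k[:,None]*np.array([-np.sin(v[2]),np.cos(v[2])])-P).ravel()
r=least_squares(f,[655,-15,.1]);v=r.x;print(v,r.fun.round(1))
o=im.copy()
for n,kk,D in (("43",1.5,43),("32",.5,32),("54",-.5,54),("65",-1.5,65)):
  c=v[:2]+88*kk*np.array([-np.sin(v[2]),np.cos(v[2])]);print(n,c.round(1))
  q=np.array([proj(C,[c[0]+D/2*np.cos(a),c[1]+D/2*np.sin(a),18]) for a in np.linspace(0,6.28,60)])
  cv2.polylines(o,[q.astype(np.int32)],True,(0,0,255),1)
print("saw32",plane(C,(196,166),45).round(1),"saw54",plane(C,(190,347),45).round(1),"saw65",plane(C,(229,457),45).round(1))
cv2.imwrite("pics/w1o.png",cv2.resize(o[60:420,300:500],None,fx=1.6,fy=1.6))
E
```

```text
(380, 100) [634.7 115.5]
(400, 200) [646.2  26.8]
(418, 287) [658.2 -61.3]
(430, 365) [ 666.2 -150.2]
[ 6.52172753e+02 -1.66217074e+01  1.32387074e-01] [ 0.1 -1.3  0.2  0.2 -0.2  1.1]
43 [634.7 114.2]
32 [646.4  27. ]
54 [658.  -60.2]
65 [ 669.6 -147.5]
saw32 [475.3  82.1  45. ] saw54 [435.1 -84.4  45. ] saw65 [ 448.6 -216.3   45. ]
```

View pics/w1o.png

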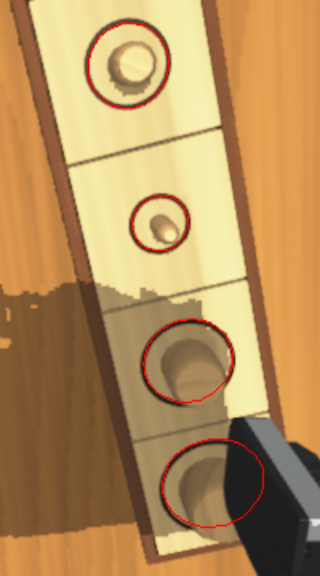

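```bash
cat >> h.py <<'E'
from scipy.optimize import minimize
PH=.1324-np.pi*0
BL={43:(634.7,114.2),32:(646.4,27.0),54:(658.0,-60.2),65:(669.6,-147.5)}
EST={32:(475.3,82.1),43:(479,219),54:(435,-85),65:(448.6,-217)}
ZP={65:3,54:5,43:7,32:9}
def cylmask(C,x,y,D,z0=0):
    a=np.linspace(0,2*np.pi,48,endpoint=False)
    q=np.array([proj(C,[x+D/2*np.cos(b),y+D/2*np.sin(b),z]) for z in (z0,z0+45) for b in a])
    m=np.zeros((480,640),np.uint8);cv2.fillConvexPoly(m,cv2.convexHull(np.round(q*16).astype(np.int32)),1,shift=4);return m>0
def locate(D,est,z0=0,name=None):
    C=cam("wrist");im=cams.snapshot("wrist")
    if name: cv2.imwrite(name,im)
    best=None
    for g in nets.regions_of("wrist","saw_%d"%D):
        M=g["pixels"].astype(bool); ctr=plane(C,(g["box"][0]+g["box"][2]/2,g["box"][1]+g["box"][3]/2),z0+22)[:2]
        if np.hypot(*(ctr-est))>35 or g["conf"]<.3: continue
        def cost(v,d=D):
            m=cylmask(C,v[0],v[1],d,z0);return 1-(m&M).sum()/max(1,(m|M).sum())
        r=minimize(cost,ctr,method="Nelder-Mead",options=dict(initial_simplex=ctr+np.array([[0,0],[8,0],[0,8]]),xatol=.2,fatol=1e-4))
        ious={d:round(1-minimize(lambda v:cost(v,d),r.x,method="Nelder-Mead",options=dict(maxiter=30)).fun,3) for d in (32,43,54,65)}
        if best is None or r.fun<best[1]: best=(r.x,r.fun,ious)
    return best
def hover(D):
    arm.movep([*EST[D],150],down(-.12+.25))
E
sed -i 's/down(-.12+.25)/down(PH)/' h.py
python3 - <<'E'
from h import *
hover(32);b=locate(32,EST[32],name="pics/s32.png");print(b,arm.state()["time_s"])
C=cam("wrist");im=cv2.imread("pics/s32.png")
if b:
  m=cylmask(C,*b[0],32).astype(np.uint8);cv2.drawContours(im,cv2.findContours(m,0,2)[0],-1,(0,0,255),1);cv2.imwrite("pics/s32o.png",im)
E
```

```text
(array([473.88624774,  82.77504523]), np.float64(0.042808219178082196), {32: np.float64(0.959), 43: np.float64(0.586), 54: np.float64(0.394), 65: np.float64(0.287)}) 5.225
```

View pics/s32o.png

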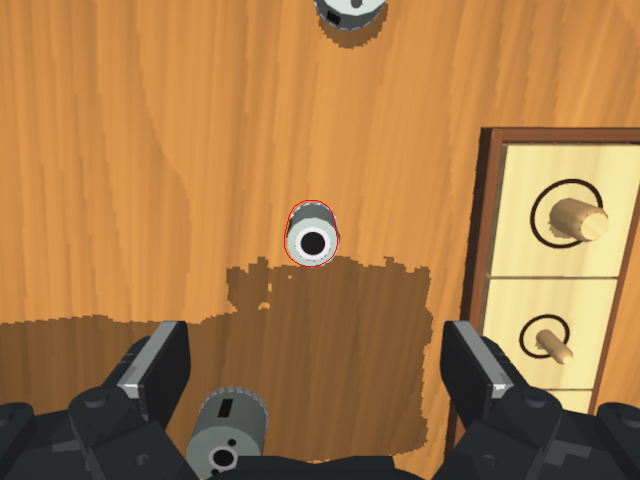

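The fit at (312,233) sits on saw 32 and the diameter matches (IoU 0.96 for 32). Next is the pick and place.

```bash
cat >> h.py <<'E'
def say(m):
    s=arm.state();print(m,s["time_s"].__round__(2),np.round(s["position"],1),"F",np.round(s["ft_force"],1),"gap",round(s["finger_gap"],1))
def pick(D,xy):
    arm.servo_line([*xy,ZP[D]+60],vel=200); 
    hit=arm.servo_line([*xy,ZP[D]],vel=90,until_force=12); say("down hit=%s"%hit)
    arm.grab(40); say("grabbed")
    arm.servo_line([*xy,125],vel=180); say("lifted")
    return abs(arm.state()["finger_gap"]-D)<4
def place(D):
    b=BL[D]; arm.movep([*b,125],down(PH)); say("over")
    arm.servo_line([*b,ZP[D]+32],vel=150)
    hit=arm.servo_line([*b,ZP[D]+17],vel=40,until_force=8); say("placed hit=%s"%hit)
def release(D):
    arm.let_go(); arm.servo_line([*BL[D],150],vel=200); say("released")
E
python3 - <<'E'
from h import *
print(plane(cam("wrist"),(567,213),18),plane(cam("wrist"),(544.5,336),18))
if pick(32,(474.3,82.6)): place(32); cv2.imwrite("pics/p32.png",cams.snapshot("wrist"))
E
```

```text
[638.36317069 115.33515976  18.        ] [649.82950614  25.8923819   18.        ]
down hit=False 6.6 [474.8  82.7   9.6] F [ 0.6 -0.6 -0.1] gap 85.2
grabbed 7.15 [474.5  82.6   9.2] F [-1.5  0.2  5.8] gap 30.4
lifted 7.94 [473.7  82.5 124. ] F [-0.2  0.6 -0.5] gap 30.1
over 8.69 [645.5  27.  123.6] F [ 0.3  0.9 -0.2] gap 30.5
placed hit=True 9.72 [647.4  27.1  32.2] F [ 0.2  1.4 -0.9] gap 30.3
```

View pics/p32.png

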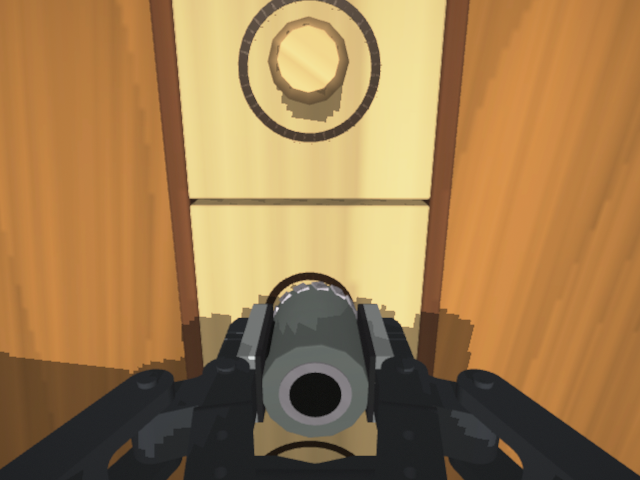

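Saw 32 is round its post at (313,395) and about 5 mm above the block. The stop looks like an acceleration transient, since the force is now about 0, so I carry on down.

```bash
sed -i 's/vel=40,until_force=8)/vel=30,until_force=15)/' h.py; python3 - <<'E'
from h import *
b=BL[32]
print(arm.servo_line([*b,ZP[32]+17],vel=20,until_force=15)); say("low")
release(32)
arm.movep([BL[32][0],BL[32][1],170],down(PH))
r=locate(32,BL[32],18,"pics/r32.png");print(r)
hover(43);b=locate(43,EST[43],name="pics/s43.png");print(b,arm.state()["time_s"])
E
```

```text
True
low 9.97 [647.3  27.   32. ] F [-2.  -0.2  8.1] gap 30.5
released 11.3 [645.9  27.  148.8] F [ 0.1  0.1 -0.1] gap 85.7
(array([646.88901871,  24.88584004]), np.float64(0.02860989565802763), {32: np.float64(0.971), 43: np.float64(0.618), 54: np.float64(0.417), 65: np.float64(0.303)})
(array([476.44801739, 228.54839145]), np.float64(0.05207248489897942), {32: np.float64(0.643), 43: np.float64(0.949), 54: np.float64(0.636), 65: np.float64(0.459)}) 12.75
```

View pics/r32.png

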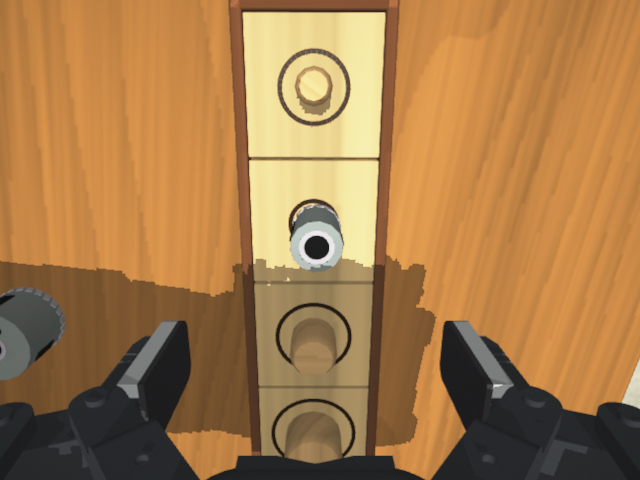

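```bash
python3 - <<'E'
import cv2,numpy as np
from h import *
a=cv2.resize(cv2.imread("pics/r32.png")[180:280,270:370],(400,400),interpolation=2)
s=cams.snapshot("side");p=proj(cam("side"),[646,27,40]).astype(int);b=cv2.resize(s[p[1]-35:p[1]+35,p[0]-35:p[0]+35],(400,400),interpolation=2)
cv2.imwrite("pics/c32.png",np.hstack([a,b]))
E
```

```text
(no output)
```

View pics/c32.png

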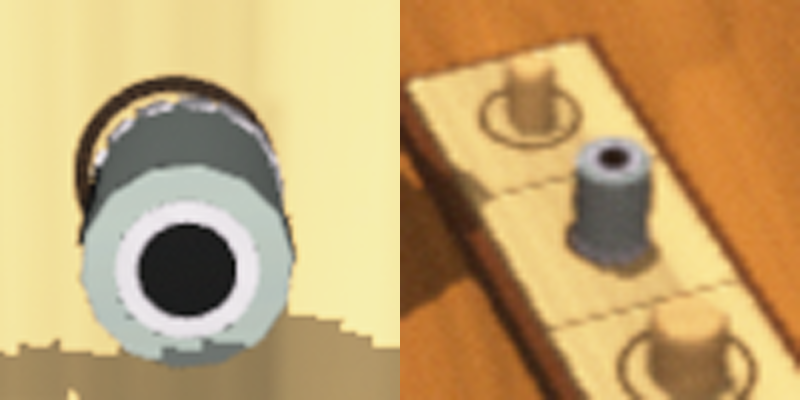

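Saw 32 stands upright round its post, a few mm toward -y from its ring centre. I'll use this same view to re-check the ring positions.

```bash
python3 - <<'E'
from h import *
q=inverse_kinematics([BL[32][0],BL[32][1],170],down(PH))
arm.movep([BL[32][0],BL[32][1],170],down(PH))
C=cam("wrist");im=cams.snapshot("wrist");g=cv2.cvtColor(im,cv2.COLOR_BGR2GRAY)
# fit rings: dark pixels on z=18 plane within 4mm of nominal radius
from scipy.optimize import least_squares
V,U=np.mgrid[0:480,0:640];K,R,t=C;d=np.linalg.inv(K)@np.c_[U.ravel(),V.ravel(),np.ones(U.size)].T;d=R.T@d;o=-R.T@t
X=(o[:,None]+d*((18-o[2])/d[2]))[:2].T
for D in (43,32,54,65):
  c=np.array(BL[D])
  for k,w in enumerate((7,4,2.5,2)):
    r=np.hypot(*(X-c).T);s=(abs(r-D/2)<w)
    dark=s&(g.ravel()<0.62*np.median(g.ravel()[s]))
    if dark.sum()<10: break
    f=least_squares(lambda v:np.hypot(*(X[dark]-v).T)-D/2,c,loss="soft_l1");c=f.x
  print(D,c.round(1),dark.sum(),"rms",np.sqrt((f.fun**2).mean()).round(2))
say("")
E
```

```text
43 [633.5 115.3] 0 rms 0.52
32 [644.9  27.1] 276 rms 0.98
54 [656.5 -61.3] 375 rms 0.68
65 [ 668.1 -149.8] 0 rms 0.63
 13.85 [645.8  28.4 170.1] F [ 0.7 -0.1 -0.8] gap 85.2
```

```bash
sed -i 's/^BL=.*/BL={43:(633.7,115.5),32:(646.4,27.0),54:(656.7,-60.0),65:(668.4,-148.3)}/; s/^EST=.*/EST={32:(475.3,82.1),43:(478,222),54:(435,-85),65:(448.6,-217)}/' h.py
python3 - <<'E'
from h import *
hover(43);b=locate(43,EST[43],name="pics/s43.png");print(b,arm.state()["time_s"])
C=cam("wrist");im=cv2.imread("pics/s43.png")
m=cylmask(C,*b[0],43).astype(np.uint8);cv2.drawContours(im,cv2.findContours(m,0,2)[0],-1,(0,0,255),1);cv2.imwrite("pics/s43o.png",im)
E
```

```text
(array([476.40474634, 228.57658937]), np.float64(0.044449081803005), {32: np.float64(0.642), 43: np.float64(0.956), 54: np.float64(0.643), 65: np.float64(0.464)}) 14.9583
```

View pics/s43o.png

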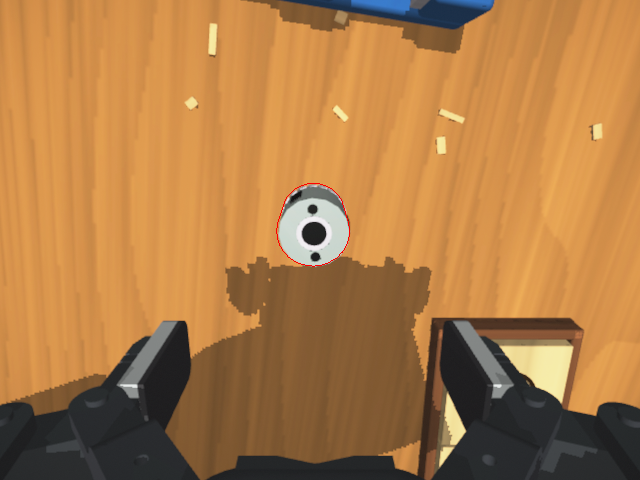

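The fit on saw 43 is good, with the outline centred at (313,226), so I pick it.

```bash
python3 - <<'E'
from h import *
if pick(43,(476.4,228.3)):
  place(43); cv2.imwrite("pics/p43.png",cams.snapshot("wrist"))
  if arm.state()["position"][2]<45-5:
    release(43); arm.movep([*BL[43],165],down(PH)); print(locate(43,BL[43],18,"pics/r43.png"))
    hover(54);b=locate(54,EST[54],name="pics/s54.png");print(b,arm.state()["time_s"])
E
```

```text
down hit=False 16.34 [476.8 228.5   7.6] F [-1.   0.4  0.1] gap 85.2
grabbed 16.81 [476.6 228.4   7.5] F [-1.4 -0.7  7.8] gap 42.5
lifted 17.62 [475.9 228.1 124. ] F [-0.1  0.7 -1.6] gap 42.2
over 18.41 [633.2 115.3 123.8] F [ 0.3 -0.6 -2.3] gap 42.5
placed hit=True 19.51 [634.5 115.7  31. ] F [ 0.3 -0.3  4.1] gap 42.4
released 20.81 [633.3 115.4 148.8] F [ 0.4 -0.6 -0.5] gap 85.6
(array([634.17697123, 113.49618415]), np.float64(0.021019234582589696), {32: np.float64(0.608), 43: np.float64(0.979), 54: np.float64(0.687), 65: np.float64(0.497)})
(array([431.6516557 , -84.85361207]), np.float64(0.026977914453452656), {32: np.float64(0.428), 43: np.float64(0.694), 54: np.float64(0.973), 65: np.float64(0.704)}) 22.35
```

View pics/p43.png

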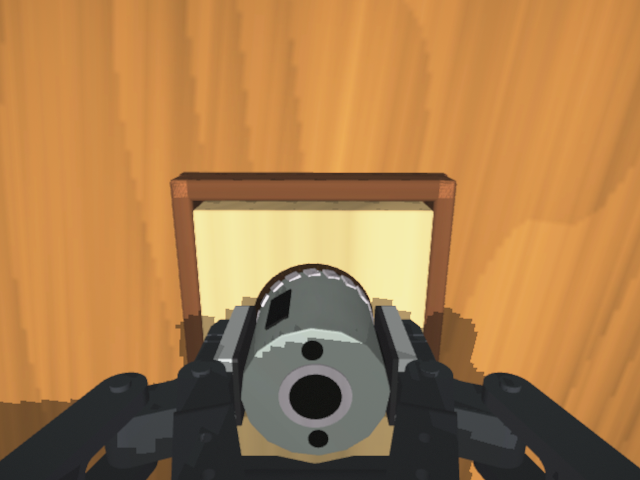

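Both saws stopped 5.5 mm early, and the ring spacing measured 1.4 % too large. Both fit block tops at z of about 23, because the tray has a 5 mm floor. I'll correct the ring coordinates for that and go on with saw 54.

```bash
sed -i 's/^BL=.*/BL={43:(633.7,115.2),32:(645.4,28.2),54:(656.5,-59.0),65:(668.0,-146.2)}/; s/ZP\[D\]+32/ZP[D]+36/; s/ZP\[D\]+17/ZP[D]+22/' h.py
python3 - <<'E'
from h import *
if pick(54,(431.7,-84.9)):
  place(54)
  if arm.state()["position"][2]<40:
    release(54); arm.movep([*BL[54],165],down(PH)); print(locate(54,BL[54],23,"pics/r54.png"))
    hover(65);b=locate(65,EST[65],name="pics/s65.png");print(b,arm.state()["time_s"])
E
```

```text
down hit=False 23.74 [432.2 -85.    5.6] F [ 0.5  0.2 -0.3] gap 85.0
grabbed 24.14 [432.1 -85.    5.6] F [-2.5  0.2 10.9] gap 53.5
lifted 24.96 [431.2 -84.8 124.1] F [ 0.3  0.6 -2.7] gap 53.4
over 25.87 [655.4 -59.2 124.3] F [-0.6 -0.1 -1.2] gap 53.4
placed hit=True 27.01 [656.9 -59.   29.4] F [-1.5  0.1  8.2] gap 53.5
released 28.19 [656.1 -59.  148.8] F [0.4 0.  0.4] gap 85.8
(array([656.39439679, -59.33839557]), np.float64(0.05156127000787192), {32: np.float64(0.44), 43: np.float64(0.715), 54: np.float64(0.949), 65: np.float64(0.685)})
(array([ 448.17453458, -216.93234706]), np.float64(0.028505237711522913), {32: np.float64(0.31), 43: np.float64(0.502), 54: np.float64(0.744), 65: np.float64(0.973)}) 29.6667
```

```bash
python3 - <<'E'
from h import *
if pick(65,(448.2,-216.9)):
  place(65)
  if arm.state()["position"][2]<38:
    release(65); 
    arm.movep([645,10,265],down(PH)); cv2.imwrite("pics/end_w.png",cams.snapshot("wrist"))
    print(locate(32,BL[32],23),locate(43,BL[43],23),locate(54,BL[54],23))
    arm.movep([420,-150,330],down(PH)); say("away")
    s=cams.snapshot("side")[180:330,290:430]; cv2.imwrite("pics/end_s.png",cv2.resize(s,None,fx=4,fy=4,interpolation=2))
    for n in ("vise","chuck_key"): print(n,[plane(cam("side"),p["uv"],0).round() for p in nets.pinpoint("side",n)[:1]])
E
```

```text
down hit=False 31.07 [ 448.6 -217.1    3.6] F [-0.3  0.8 -0.8] gap 85.1
grabbed 31.39 [ 448.7 -217.1    3.9] F [-2.5  2.  10.5] gap 64.8
lifted 32.22 [ 447.7 -216.7  124.1] F [ 0.6 -0.5 -1.5] gap 64.2
over 33.13 [ 667.  -146.6  124.3] F [-0.4  0.2 -1.6] gap 64.1
placed hit=True 34.28 [ 668.4 -146.3   27.7] F [-0.9  0.   7.2] gap 64.6
released 35.4 [ 667.6 -146.1  148.8] F [ 0.4  0.3 -0.5] gap 85.4
(array([646.56799006,  26.5165361 ]), np.float64(0.04701397712833544), {32: np.float64(0.953), 43: np.float64(0.566), 54: np.float64(0.373), 65: np.float64(0.264)}) (array([633.96555575, 114.2051898 ]), np.float64(0.04002582311168501), {32: np.float64(0.616), 43: np.float64(0.96), 54: np.float64(0.629), 65: np.float64(0.442)}) (array([656.20754937, -59.40015871]), np.float64(0.018570338336301173), {32: np.float64(0.443), 43: np.float64(0.703), 54: np.float64(0.981), 65: np.float64(0.72)})
away 37.64 [ 420.8 -149.7  329.7] F [ 0.3  0.4 -0.3] gap 85.3
vise [array([467., 386.,   0.])]
chuck_key [array([ 493., -419.,    0.])]
```

View pics/end_w.png

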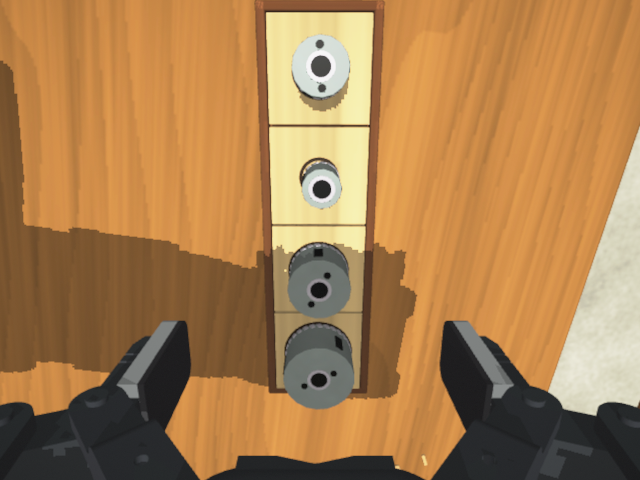

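View pics/end_s.png

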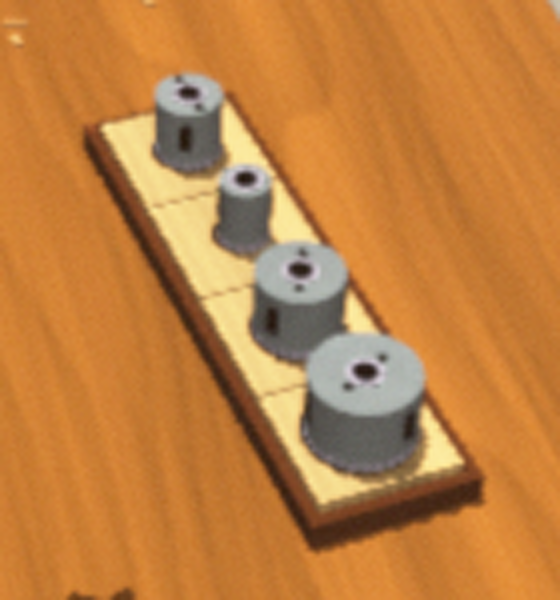

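All four saws stand upright on their own blocks, so I hand in.

```bash
python3 -c "
from workcell import ticket;print(ticket.close_job())"
```

```text
the job is handed in; nothing more can be done
None
```

All four hole saws are put away mouth down over the matching posts, and the job was handed in at about 38 s on the robot's clock, with the gripper open and clear.

- **Placement:** The last wrist and side pictures show every saw upright on its own block. Fitted positions for 43 and 54 are within about 1 mm of their ring centres. Saw 32 is about 2 mm off, well inside its clearance of 7.5 mm. Saw 65 I checked only by eye in those pictures and by the contact at placing.
- **Block height:** The blocks stopped the saws about 5 mm higher than I first assumed, which I put down to a tray floor. I corrected the ring positions and place heights for that from saw 54 on. Saws 32 and 43 were placed before the correction, and both had already stopped on contact before I released them.
- **Bystanders:** No move went near the vise or the chuck key. The chuck key read within 5 mm of its first position. The vise read about 11 mm off, which I take as network error since the gripper stayed well clear of it, but I did not check it further.

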